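# Purge the finish pot, fit its nested lids, lift the outer lid off alone

## Task

Close up the finish pot: first press the purge pump's head down to its stop, then pick up the nested pair of lids by the inner lid's knob and lower them together right down onto the pot, letting go only once they are seated. Then take the outer lid by its collar and lift it off alone, leaving the inner lid seated on the pot and undisturbed. Finish while still holding the outer lid roughly level in the gripper, entirely above the top of the inner lid's knob and touching nothing else (I want to look at its liner); leave the other things on the bench where they are.

Things in the scene. Friction and masses are not known exactly. Their poses are not given: they have to be found in the camera images.
- station: Fixed wooden board 240 x 120 x 15 mm with pot and purge pump. Origin: centre of its underside, on the bench. Its x axis runs along the long side: pot axis at x = -60 mm, pump axis at x = +60 mm, both y = 0. Pump: upright grey barrel 40 mm across, top 75 mm above the bench, black plunger head above it.
- pot_rim (a point): Centre of the open mouth of the aluminium pot, level with the rim, 100 mm above the bench. Pot: round, 80 mm outside, 73 mm inside, 85 mm tall, fixed to the board. The z axis points up.
- pump_top (a point): Centre of the top of the pump's plunger head (flat black disc 36 mm across, 10 mm thick), 107 mm above the bench when up; moves down with it.
- pump (a joint): Plunger travel in m: 0 up, 0.020 at its stop, growing straight down. Spring: about 4 N at the start, 10 N at the stop; it rises again by itself when released.
- inner_lid: Inner lid, loose, about 160 g, grey, black knob. Origin: centre of the plug's underside, z up. Plug 67 mm across (60 at the bottom), height 0-12 mm; flange 86 mm across, 12-17 mm; round knob 22 mm across, 17-74 mm. Starts on its plug on the bench under the outer lid. Seated on the pot, the flange rests on the rim, origin 12 mm below the rim, 3 mm play sideways.
- outer_lid: Outer lid, loose, about 140 g, steel, resting freely on the inner flange; lifting the knob lifts both. Origin: centre of the skirt's lower edge, z up. Skirt 100 mm outside, height 0-14 mm; flat top 14-18 mm with a 30 mm hole for the knob; round collar 44 mm outside, 33 inside, 18-40 mm. Nested: 3 mm above the inner lid's origin, 2.5 mm play; knob top 31 mm above the collar.
- pencil_cup: White cup 76 mm across, 90 mm tall, with pencils up to 150 mm high; bystander. Origin: centre of the underside.
- glue_bottle: Yellow bottle 56 mm across, 140 mm tall; bystander. Origin: centre of the underside.
- corner_block: Stepped light-wood block 90 x 70 mm, 72 mm tall at its far end; bystander. Origin: centre of the underside.
- screwdriver: Screwdriver lying on the bench; bystander. Origin: on its underside, near its middle.
There are look-alikes about, which are no part of the job. Of the things like the inner_lid, leave any that is blue or red; of the rest the larger one is meant.

How it is judged:
By the outcome, as a careful person would: the job done as asked, in the order asked, and still so for the second after the job is handed in, while the arm keeps its last pose, push and grip.
It also fails if it takes over 64 s, if anything falls off the work surface, if the arm or the gripper's body presses on something with over 40 N, if the wrist force passes 120 N, or if a joint passes its speed limit or range.

## Robot

A 6-joint arm with a two-finger parallel gripper is mounted at the origin on the work surface. World frame = base frame: x ahead of the robot, y to its left, z up, the work surface at z = 0. Lengths are in mm, angles in rad, forces in N, time in s.
With the tool pointing down it reaches from about 350 to 875 mm from the base axis. Payload 4.2 kg.
Tool frame: the origin (TCP) lies midway between the tips of the shut fingers; the grasp point (between the pads) lies 19 mm behind it (arm.hold_point_z is the distance from the TCP to the grasp point, in mm); z points along the fingers, y is the line along which they close (so a half turn about z gives the same grasp; the last joint's range is limited). The gripper opens to 85 mm and grips with 20 to 120 N. Pads are 22 mm wide; open, the fingers measure 114 mm over their backs; the gripper's body (76 mm by 85 mm) begins 54 mm behind the grasp point. The pads swing forward as they close: fully open they stand 13 mm farther back than shut.
Start: joints at [-1.007, 0.385, 0.008, 0, -1.194, -0.259], TCP at [187.58, -596.165, 231.312] pointing down, gripper open.
Joint ranges: [-3.14, 3.14], [-1.21, 2.06], [-1.07, 1.41], [-3.16, 2.05], [-2.99, -0.16], [-3.1, 3.1]. Speed limits (rad/s): [2.79, 2.79, 3.14, 3.14, 3.14, 3.14].

## Interface

Orientations are given as a unit quaternion [x, y, z, w].
In Python, from bench import arm, vision gives the robot as it stands. The module is installed in compiled form; this text tells all that it offers.
- The arm moves only by the tool servo_tool, never from a script. Its argument "plan" is a list of rows, each a list of 7 numbers: the shift along the world's x, y, z each as a share of 300 mm, from -1 to 1, then the turn, a rotation vector about the world's x, y, z each as a share of 2 rad, from -1 to 1, then the opening, from 0 (shut) to 1 (fully open). A call has 1 to 20 rows; each row shifts and turns the commanded pose from where the row before left it; what a row does not reach is not made up. A row lasts 1/8 s, in which the tool goes at most 62.5 mm and 10.7 degrees, less where a joint would pass 70% of its speed; a pose out of reach is approached as far as the arm can. A call with a number of a shift or a turn outside -1 to 1 is refused whole. A call with a gripper value outside its range is refused whole. The fingers move at their own pace and stop on an object; the grip force is fixed at half the most. Time passes only in rows, so rows that do not move let the fingers close. It gives the time, the measured TCP pose, the force, the opening and the grip force at its end, in the units of the state.
- arm.read_state(): the state, without advancing time (a new reading comes with each control period).
- vision.get_image(name): name is "side" or "top"; returns a dict with "image" (480x640x3 uint8, red, green, blue), "z_map" (480x640 float32, mm along the optical axis (not along the pixel's ray), 0 where there is no reading), "K" (3x3 intrinsics, pixels), "world_to_cam" (4x4, takes a point from world to camera coordinates). Camera axes: x right, y down, z forward; pixel columns grow to the right and rows downward; lengths in mm; the calibration is good to about 2 mm. A picture is of the moment at which its call begins.
- arm.job_done(): hands the job in; it is judged then, once.
The state is a dict: "clock": time; "joints": joint angles; "joint_vel": joint speeds; "joint_efforts": joint torques, N m; "position": TCP position; "ee_rot": TCP orientation; "contact_force": force on the tool from outside, world axes, zero at the start; "wrist_torque": the same for the moment, N m; "gripper_width": finger opening in mm; "grasp_force": force on a finger pad.
Only numpy, scipy, OpenCV 4.12 (cv2) and the standard library are available. Lean on these libraries where they do the work, as an engineer would, in place of code of your own. Each camera call takes 0.05 s, during which the arm holds its last target. There are 200 camera calls.

## Working session

There is one attempt and no reset: what is moved stays moved. The work goes in short steps, Python scripts to look and compute and a tool call to move; the robot and the scene stay as the last step left them, time stands still between calls to the robot, and variables do not carry over. Pictures are saved under pics/ and viewed, at most 10 in all, crops included, and the job is handed in when it is done.

Besides the shell and the picture viewer there is one more tool, called after "Emit:" in YAML: its name, and indented under it one key for each argument. servo_tool: Moves the arm, as the interface text tells. Its arguments: {"type":"object","properties":{"plan":{"type":"array"}},"required":["plan"]}

```bash
mkdir -p pics; cat > h.py <<'E'
import numpy as np, cv2
from bench import arm, vision
def get(n):
    d=vision.get_image(n); return d
def save(d,f,crop=None,s=1):
    im=d["image"][...,::-1]
    if crop: a,b,c,e=crop; im=im[b:e,a:c]
    cv2.imwrite("pics/"+f,cv2.resize(im,None,fx=s,fy=s,interpolation=cv2.INTER_CUBIC))
def ray(d,u,v):
    T=np.array(d["world_to_cam"]);K=np.array(d["K"])
    c=-T[:3,:3].T@T[:3,3]; r=T[:3,:3].T@np.linalg.inv(K)@np.array([u,v,1.]); return c,r
def onz(d,u,v,z):
    c,r=ray(d,u,v); return c+r*(z-c[2])/r[2]
def cloud(d):
    T=np.array(d["world_to_cam"]);K=np.array(d["K"]);Z=d["z_map"].astype(float)
    v,u=np.mgrid[:480,:640]
    P=np.stack([(u-K[0,2])/K[0,0]*Z,(v-K[1,2])/K[1,1]*Z,Z],-1)
    W=(P-T[:3,3])@T[:3,:3]; W[Z<=0]=np.nan
    return W
def proj(d,p):
    T=np.array(d["world_to_cam"]);q=np.array(d["K"])@(T[:3,:3]@np.array(p,float)+T[:3,3]); return q[:2]/q[2]
E
python3 - <<'E'
from h import *
np.set_printoptions(suppress=True,precision=3)
for n in("top","side"):
    d=get(n); save(d,n+"0.png")
    T=d["world_to_cam"]; print(n,T,d["K"][0],"c",ray(d,0,0)[0])
    np.savez(n+"0.npz",**d)
s=arm.read_state();print(s, arm.hold_point_z)
E
```

```text
top [[  -0.03    -0.999   -0.027   27.017]
 [  -0.996    0.033   -0.086  543.495]
 [   0.087    0.025   -0.996 1236.042]
 [   0.       0.       0.       1.   ]] [551.815   0.    318.394] c [ 435.017  -21.167 1278.369]
side [[ -0.951  -0.309   0.006 519.838]
 [ -0.22    0.662  -0.716 189.941]
 [  0.217  -0.683  -0.698 943.722]
 [  0.      0.      0.      1.   ]] [455.406   0.    322.687] c [331.312 679.086 791.199]
{'clock': 0.1, 'joints': array([-1.007,  0.386,  0.007, -0.   , -1.194, -0.259]), 'joint_vel': array([ 0.001, -0.002,  0.004,  0.002, -0.001,  0.   ]), 'joint_efforts': array([ -0.001, -39.332,  18.893,   4.198,  -0.003,   0.   ]), 'position': array([ 187.408, -595.709,  230.316]), 'ee_rot': array([-0.152,  0.988,  0.001, -0.   ]), 'contact_force': array([ 0.102,  0.704, -0.215]), 'wrist_torque': array([ 0.036, -0.037, -0.005]), 'grasp_force': 0.0, 'gripper_width': 85.56429214072483} 18.700000000000003
```

View pics/top0.png

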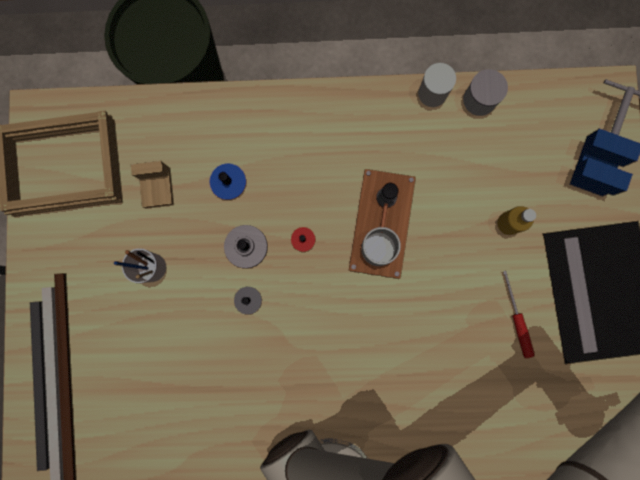

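View pics/side0.png

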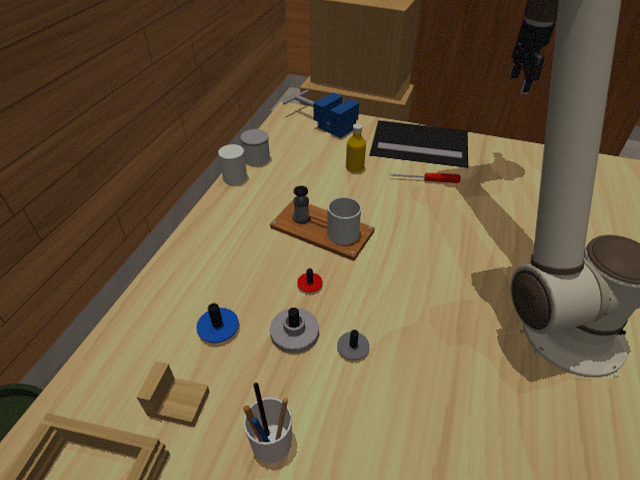

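Top view: the nested pair with steel skirt and collar is at (245,246). The others are a blue lid (228,181), a red lid (303,239) and a small grey lid (248,300). Side view: the pair is at (294,327), blue (217,325), red (310,283), small grey (353,345). The description points to the pair, since it's the larger one that is neither blue nor red. The station has the pot at top (381,247) and the pump at top (388,193). Next I'll measure them and take the close crop.

```bash
cat > m.py <<'E'
from h import *
np.set_printoptions(suppress=True,precision=1)
D={n:dict(np.load(n+"0.npz")) for n in("top","side")}
save(D["side"],"crop0.png",(250,280,390,370),5)
C={n:cloud(D[n]) for n in D}
def band(n,c,r,z0,z1):
    W=C[n]; m=(np.hypot(W[...,0]-c[0],W[...,1]-c[1])<r)&(W[...,2]>z0)&(W[...,2]<z1); return W[m]
def circ(P):
    if len(P)<4: return len(P)
    (x,y),r=cv2.minEnclosingCircle(P[:,:2].astype(np.float32)); return np.array([x,y,r,P[:,2].mean(),len(P)])
seed={"pair":C["top"][258,240],"pot":C["top"][247,381],"pump":C["top"][193,388]}
for k,s in seed.items():
    print(k,s)
    for n in D:
        P=band(n,s,70,4,200); h,e=np.histogram(P[:,2],bins=np.arange(0,130,4))
        print(n,[(int(a),int(b)) for a,b in zip(e,h) if b>3])
for nm,k,r,z0,z1 in(("knobtop","pair",40,68,85),("collar","pair",40,36,52),("skirt","pair",65,12,28),("rim","pot",60,94,106),("pumphead","pump",30,102,112)):
    for n in D: print(nm,n,circ(band(n,seed[k],r,z0,z1)))
E
python3 m.py
```

```text
pair [518.8 190.3  22.9]
top [(4, 151), (8, 17), (12, 35), (16, 322), (20, 577), (24, 173), (28, 21), (32, 7), (36, 19), (40, 79), (44, 50), (48, 4), (64, 4), (68, 11), (72, 42), (76, 23)]
side [(4, 91), (8, 50), (12, 103), (16, 95), (20, 790), (24, 165), (28, 38), (32, 29), (36, 46), (40, 72), (44, 87), (48, 13), (52, 9), (56, 18), (60, 13), (64, 13), (68, 12), (72, 59), (76, 26)]
pot [ 533.6 -132.4   22.7]
top [(4, 23), (8, 119), (12, 756), (16, 917), (20, 363), (24, 40), (28, 15), (32, 20), (36, 37), (40, 21), (44, 11), (48, 24), (52, 15), (56, 8), (60, 18), (64, 18), (68, 10), (72, 19), (76, 13), (80, 12), (84, 8), (88, 26), (92, 20), (96, 80), (100, 94), (104, 16)]
side [(4, 33), (8, 34), (12, 233), (16, 489), (20, 49), (24, 37), (28, 40), (32, 40), (36, 56), (40, 62), (44, 50), (48, 70), (52, 49), (56, 73), (60, 76), (64, 63), (68, 70), (72, 84), (76, 81), (80, 72), (84, 90), (88, 75), (92, 88), (96, 97), (100, 98), (104, 5)]
pump [ 642.4 -144.5  106.9]
top [(4, 19), (8, 185), (12, 1014), (16, 827), (20, 139), (24, 34), (28, 8), (32, 13), (36, 51), (40, 31), (44, 5), (48, 4), (52, 5), (68, 4), (72, 41), (76, 25), (100, 22), (104, 114), (108, 78), (112, 4)]
side [(4, 45), (8, 26), (12, 290), (16, 725), (20, 56), (24, 48), (28, 15), (32, 26), (36, 43), (40, 44), (44, 20), (48, 12), (52, 19), (56, 14), (60, 19), (64, 14), (68, 14), (72, 47), (76, 74), (84, 9), (96, 4), (100, 12), (104, 45), (108, 75)]
knobtop top [545.9 178.3  10.6  74.7  77. ]
knobtop side [549.5 179.7  11.1  74.6  90. ]
collar top [545.5 178.6  21.7  43.1  96. ]
collar side [548.3 180.4  21.3  43.1 169. ]
skirt top [544.8 178.9  50.1  21.3 997. ]
skirt side [ 518.8  190.3   64.9   21.8 1040. ]
rim top [ 531.2 -126.6   40.1  100.2  202. ]
rim side [ 533.6 -126.4   42.2   99.   244. ]
pumphead top [ 648.4 -149.4   17.9  107.2  210. ]
pumphead side [ 651.5 -147.    19.   108.   126. ]
```

View pics/crop0.png

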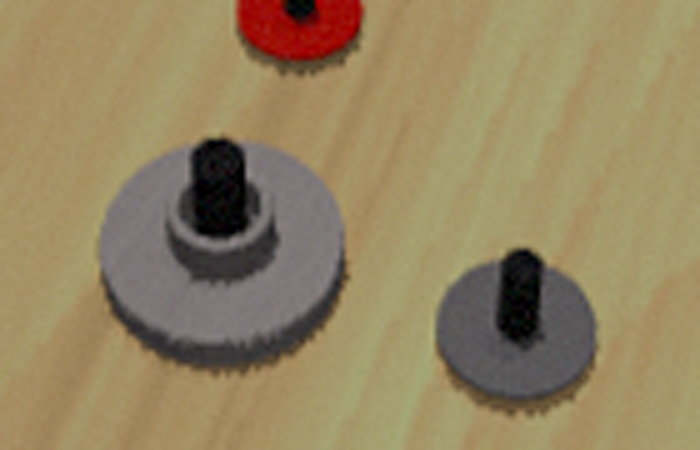

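The crop confirms the pair (steel skirt and collar, black knob) at side (294,327). The two views agree:

| Feature | x, y (mm) | z (mm) |
|---|---|---|
| Knob top | 547, 179 | 74.7 |
| Collar top | – | 43 |
| Pot rim | 532, -126 | 100 |
| Pump head | 650, -148 | 107 |

The pot-to-pump distance comes out at 120, as given. Moving over the pump with the fingers shut.

Emit:
servo_tool:
  plan:
    - [0.14, 0.136, 0, 0, 0, 0, 0]
    - [0.14, 0.136, 0, 0, 0, 0, 0]
    - [0.14, 0.136, 0, 0, 0, 0, 0]
    - [0.14, 0.136, 0, 0, 0, 0, 0]
    - [0.14, 0.136, 0, 0, 0, 0, 0]
    - [0.14, 0.136, 0, 0, 0, 0, 0]
    - [0.14, 0.136, 0, 0, 0, 0, 0]
    - [0.14, 0.136, 0, 0, 0, 0, 0]
    - [0.14, 0.136, 0, 0, 0, 0, 0]
    - [0.14, 0.136, 0, 0, 0, 0, 0]
    - [0.14, 0.136, 0, 0, 0, 0, 0]
    - [0, 0, -0.15, 0, 0, 0, 0]
    - [0, 0, -0.15, 0, 0, 0, 0]
    - [0, 0, 0, 0, 0, 0, 0]
    - [0, 0, 0, 0, 0, 0, 0]

```text
clock: 1.98
position: [650.7, -147.8, 143.0]
ee_rot: [-0.152, 0.988, -0.001, 0.001]
contact_force: [0.3, 0.1, 1.1]
gripper_width: -0.2
grasp_force: 0.0
```

```bash
python3 - <<'E'
from h import *
np.set_printoptions(suppress=True,precision=1)
d=get("side");save(d,"a.png",(240,140,400,260),4)
W=cloud(d)
for z0,z1 in((144,152),(152,162),(102,112)):
    m=(np.hypot(W[...,0]-650,W[...,1]+148)<35)&(W[...,2]>z0)&(W[...,2]<z1);P=W[m];print(z0,len(P),P.min(0),P.max(0),P.mean(0))
print(proj(d,(650.7,-147.8,143)),proj(d,(650,-148,107)))
E
```

```text
144 18 [ 640.5 -145.3  146.2] [ 661.6 -136.2  151.9] [ 650.6 -140.9  149.2]
152 28 [ 641.  -147.4  152.8] [ 660.7 -133.9  161.8] [ 650.1 -138.7  157.2]
102 128 [ 635.8 -165.3  102.2] [ 670.6 -129.2  111.1] [ 651.8 -145.3  107.8]
[300.6 177.7] [301.4 189.7]
```

View pics/a.png

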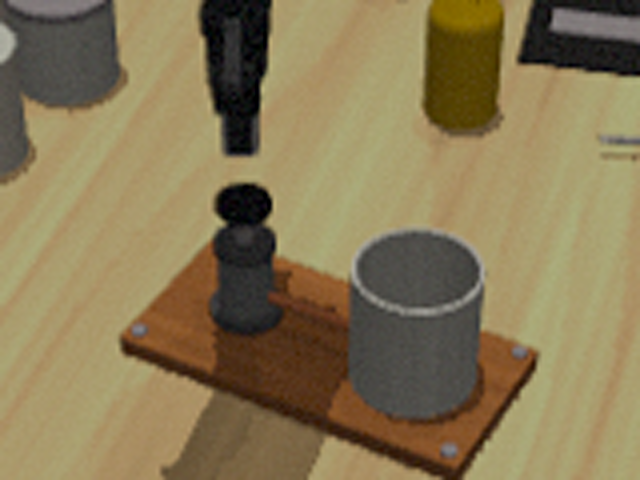

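The crop shows the shut fingertips at (300,178), directly above the pump head at (301,190). Pressing now.

Emit:
servo_tool:
  plan:
    - [0, 0, -0.1, 0, 0, 0, 0]
    - [0, 0, -0.02, 0, 0, 0, 0]
    - [0, 0, -0.02, 0, 0, 0, 0]
    - [0, 0, -0.02, 0, 0, 0, 0]
    - [0, 0, -0.01, 0, 0, 0, 0]
    - [0, 0, 0, 0, 0, 0, 0]
    - [0, 0, 0, 0, 0, 0, 0]

```text
clock: 2.9
position: [649.9, -147.7, 93.3]
ee_rot: [-0.152, 0.988, -0.001, 0.001]
contact_force: [-3.4, 1.0, 7.9]
gripper_width: 0.4
grasp_force: 3.8
```

Emit:
servo_tool:
  plan:
    - [0, 0, -0.01, 0, 0, 0, 0]
    - [0, 0, -0.01, 0, 0, 0, 0]
    - [0, 0, -0.005, 0, 0, 0, 0]
    - [0, 0, 0, 0, 0, 0, 0]
    - [0, 0, 0, 0, 0, 0, 0]

```text
clock: 3.52
position: [650.0, -147.7, 87.1]
ee_rot: [-0.152, 0.988, -0.001, 0.001]
contact_force: [-5.5, 1.9, 12.3]
gripper_width: 0.2
grasp_force: 6.0
```

Emit:
servo_tool:
  plan:
    - [0, 0, -0.005, 0, 0, 0, 0]
    - [0, 0, -0.005, 0, 0, 0, 0]
    - [0, 0, 0, 0, 0, 0, 0]
    - [0, 0, 0, 0, 0, 0, 0]

```text
clock: 4.03
position: [650.0, -147.7, 87.0]
ee_rot: [-0.153, 0.988, -0.001, 0.001]
contact_force: [-10.5, 4.5, 21.9]
gripper_width: 0.0
grasp_force: 11.3
```

The position held at z = 87 while the force jumped to 22 N, so the pump is at its stop. Rising and moving over the pair.

Emit:
servo_tool:
  plan:
    - [0, 0, 0.2, 0, 0, 0, 0]
    - [0, 0, 0.15, 0, 0, 0, 0]
    - [-0.057, 0.182, 0, 0, 0, 0, 1]
    - [-0.057, 0.182, 0, 0, 0, 0, 1]
    - [-0.057, 0.182, 0, 0, 0, 0, 1]
    - [-0.057, 0.182, 0, 0, 0, 0, 1]
    - [-0.057, 0.182, 0, 0, 0, 0, 1]
    - [-0.057, 0.182, 0, 0, 0, 0, 1]
    - [0, 0, -0.1, 0, 0, 0, 1]
    - [0, 0, -0.1, 0, 0, 0, 1]
    - [0, 0, 0, 0, 0, 0, 1]
    - [0, 0, 0, 0, 0, 0, 1]

```text
clock: 5.52
position: [548.4, 180.6, 126.6]
ee_rot: [-0.152, 0.988, 0.0, 0.002]
contact_force: [0.0, -0.2, 1.3]
gripper_width: 85.4
grasp_force: 0.0
```

Emit:
servo_tool:
  plan:
    - [-0.004, -0.005, -0.1, 0, 0, 0, 1]
    - [0, 0, -0.1, 0, 0, 0, 1]
    - [0, 0, -0.068, 0, 0, 0, 1]
    - [0, 0, 0, 0, 0, 0, 0.5]
    - [0, 0, 0, 0, 0, 0, 0.3]
    - [0, 0, 0, 0, 0, 0, 0]
    - [0, 0, 0, 0, 0, 0, 0]
    - [0, 0, 0, 0, 0, 0, 0]
    - [0, 0, 0, 0, 0, 0, 0]

```text
clock: 6.65
position: [546.6, 178.9, 45.8]
ee_rot: [-0.152, 0.988, 0.0, 0.001]
contact_force: [-0.7, -0.7, 6.9]
gripper_width: 20.4
grasp_force: 58.7
```

Emit:
servo_tool:
  plan:
    - [0, 0, 0.02, 0, 0, 0, 0]
    - [0, 0, 0.05, 0, 0, 0, 0]
    - [0, 0, 0.1, 0, 0, 0, 0]
    - [0, 0, 0.15, 0, 0, 0, 0]
    - [0, 0, 0.15, 0, 0, 0, 0]
    - [0, 0, 0, 0, 0, 0, 0]
    - [0, 0, 0, 0, 0, 0, 0]

```text
clock: 7.52
position: [544.7, 178.4, 184.7]
ee_rot: [-0.152, 0.988, 0.0, -0.001]
contact_force: [-0.1, -0.0, -3.4]
gripper_width: 20.1
grasp_force: 59.8
```

```bash
cat > v.py <<'E'
from h import *
import sys
np.set_printoptions(suppress=True,precision=1)
s=arm.read_state();p=s["position"];print(p,s["contact_force"],s["wrist_torque"],s["ee_rot"],s["gripper_width"])
d=get("side");u,v=map(int,proj(d,p));x0=max(0,min(500,u-70));y0=max(0,min(360,v-50));save(d,sys.argv[1],(x0,y0,x0+140,y0+120),5);print(x0,y0)
for n,d in(("side",d),("top",get("top"))):
    W=cloud(d);a=float(sys.argv[2]);b=float(sys.argv[3])
    m=(np.hypot(W[...,0]-p[0],W[...,1]-p[1])<60)&(W[...,2]>p[2]+a)&(W[...,2]<p[2]+b);P=W[m];m2=np.hypot(P[:,0]-p[0],P[:,1]-p[1])>28;Q=P[m2]
    if len(Q)>20:
        A=np.c_[Q[:,:2]-p[:2],np.ones(len(Q))];f=np.linalg.lstsq(A,Q[:,2],rcond=None)[0];print(n,len(Q),Q.min(0),Q.max(0),"plane",(f*[1000,1000,1]))
E
python3 v.py b.png -30 -19
```

```text
[544.7 178.4 184.7] [-0.1 -0.  -3.4] [-0.   0.  -0.1] [-0.2  1.   0.  -0. ] 20.103235847840647
223 223
side 1145 [496.4 128.2 154.7] [595.1 229.5 164.4] plane [  5.1 -18.6 161.2]
top 638 [493.5 127.6 154.9] [590.3 218.3 164.9] plane [ -4.   -7.8 159.7]
```

View pics/b.png

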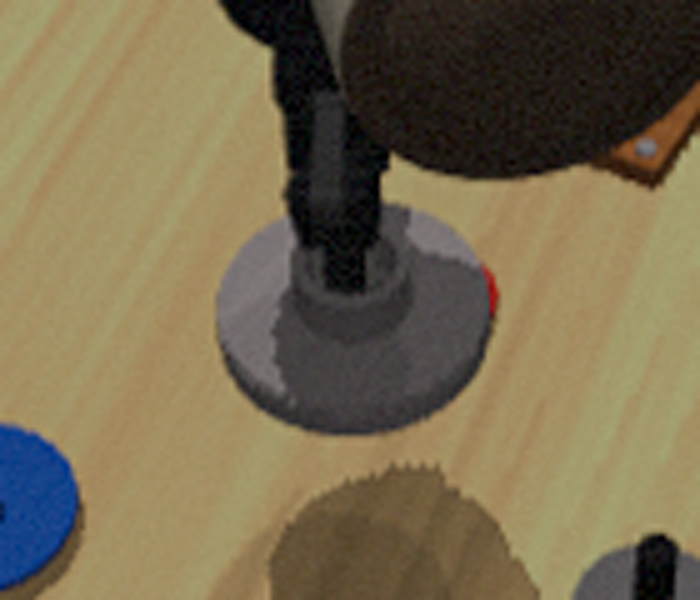

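The picture shows both lids lifted together and level, with the collar around the knob at (292,280). The plane fit gives a tilt of about 1°. Carrying the pair over the pot.

Emit:
servo_tool:
  plan:
    - [-0.007, -0.1, 0, 0, 0, 0, 0]
    - [-0.007, -0.169, 0, 0, 0, 0, 0]
    - [-0.007, -0.169, 0, 0, 0, 0, 0]
    - [-0.007, -0.169, 0, 0, 0, 0, 0]
    - [-0.007, -0.169, 0, 0, 0, 0, 0]
    - [-0.007, -0.169, 0, 0, 0, 0, 0]
    - [0, -0.07, 0, 0, 0, 0, 0]
    - [0, 0, 0, 0, 0, 0, 0]
    - [0, 0, 0, 0, 0, 0, 0]
    - [0, 0, 0, 0, 0, 0, 0]

```text
clock: 8.88
position: [533.1, -124.9, 185.0]
ee_rot: [-0.152, 0.988, 0.0, -0.0]
contact_force: [0.5, -0.1, -2.0]
gripper_width: 20.2
grasp_force: 59.8
```

```bash
python3 v.py c.png -30 -19
```

```text
[ 533.1 -124.9  185. ] [ 0.5 -0.1 -2. ] [-0.  0. -0.] [-0.2  1.   0.  -0. ] 20.22454906283207
276 128
side 602 [ 485.4 -176.4  155.2] [583.7 -74.8 165.8] plane [  6.4 -24.1 161.7]
top 376 [ 481.8 -165.8  155.9] [509.6 -83.  166. ] plane [ -0.2  -9.5 160.8]
```

View pics/c.png

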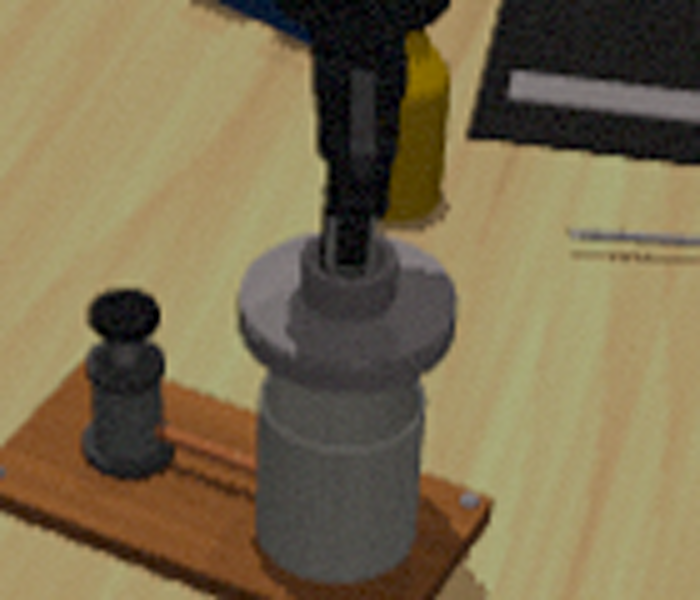

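The picture shows the pair centred above the pot at about (344,190). In the side view, lid and rim differ by about 1 mm. Lowering.

Emit:
servo_tool:
  plan:
    - [-0.003, -0.004, -0.06, 0, 0, 0, 0]
    - [0, 0, -0.05, 0, 0, 0, 0]
    - [0, 0, -0.02, 0, 0, 0, 0]
    - [0, 0, -0.015, 0, 0, 0, 0]
    - [0, 0, -0.01, 0, 0, 0, 0]
    - [0, 0, 0, 0, 0, 0, 0]
    - [0, 0, 0, 0, 0, 0, 0]

```text
clock: 9.85
position: [532.5, -127.0, 139.3]
ee_rot: [-0.152, 0.988, -0.0, 0.0]
contact_force: [0.3, 0.2, -2.1]
gripper_width: 19.9
grasp_force: 59.8
```

Emit:
servo_tool:
  plan:
    - [0, 0, -0.01, 0, 0, 0, 0]
    - [0, 0, -0.004, 0, 0, 0, 0]
    - [0, 0, -0.004, 0, 0, 0, 0]
    - [0, 0, 0, 0, 0, 0, 0]
    - [0, 0, 0, 0, 0, 0, 0]

```text
clock: 10.48
position: [532.3, -127.1, 133.9]
ee_rot: [-0.152, 0.988, -0.0, 0.0]
contact_force: [-2.0, -0.2, 0.4]
gripper_width: 20.3
grasp_force: 60.2
```

Emit:
servo_tool:
  plan:
    - [0, 0, -0.004, 0, 0, 0, 0]
    - [0, 0, 0, 0, 0, 0, 0]
    - [0, 0, 0, 0, 0, 0, 0]

```text
clock: 10.85
position: [532.3, -127.2, 133.8]
ee_rot: [-0.152, 0.988, -0.0, 0.0]
contact_force: [-4.3, 0.5, 6.8]
gripper_width: 20.1
grasp_force: 61.2
```

It's seated: z = 133.8 = 45.8 + 88, holding firm under load. Opening, rising and checking.

Emit:
servo_tool:
  plan:
    - [0, 0, 0, 0, 0, 0, 0.4]
    - [0, 0, 0, 0, 0, 0, 1]
    - [0, 0, 0, 0, 0, 0, 1]
    - [0, 0, 0, 0, 0, 0, 1]
    - [0, 0, 0, 0, 0, 0, 1]
    - [0, 0, 0.1, 0, 0, 0, 1]
    - [0, 0, 0.1, 0, 0, 0, 1]
    - [0, 0, 0, 0, 0, 0, 1]
    - [0, 0, 0, 0, 0, 0, 1]

```text
clock: 11.98
position: [531.8, -126.9, 191.7]
ee_rot: [-0.152, 0.988, 0.0, -0.0]
contact_force: [-0.3, -0.0, -1.1]
gripper_width: 85.4
grasp_force: 0.0
```

```bash
cat > w.py <<'E'
from h import *
np.set_printoptions(suppress=True,precision=1)
for n in("side","top"):
    d=get(n); W=cloud(d)
    if n=="side": save(d,"d.png",(270,150,410,270),5)
    R=np.hypot(W[...,0]-532,W[...,1]+127)
    for nm,r0,r1,z0,z1 in(("knob",0,16,157,167),("collar",12,26,127,135),("top",26,55,104,114)):
        P=W[(R>=r0)&(R<r1)&(W[...,2]>z0)&(W[...,2]<z1)]
        if len(P)>5:
            (x,y),r=cv2.minEnclosingCircle(P[:,:2].astype(np.float32))
            A=np.c_[P[:,:2]-[532,-127],np.ones(len(P))];f=np.linalg.lstsq(A,P[:,2],rcond=None)[0]
            print(n,nm,len(P),np.array([x,y,r]),"z",P[:,2].mean(),"mrad",f[:2]*1000)
E
python3 w.py
```

```text
side knob 61 [ 536.2 -125.9   10.9] z 161.93704725758997 mrad [  11.8 -211.1]
side collar 102 [ 534.2 -126.3   22.3] z 131.25396867926932 mrad [ -0.6 -31.9]
side top 613 [ 535.6 -127.2   51.5] z 110.23421491901045 mrad [  5.6 -15.1]
top top 388 [ 507.7 -127.3   43.5] z 109.40799199022247 mrad [30.4 -1.3]
```

View pics/d.png

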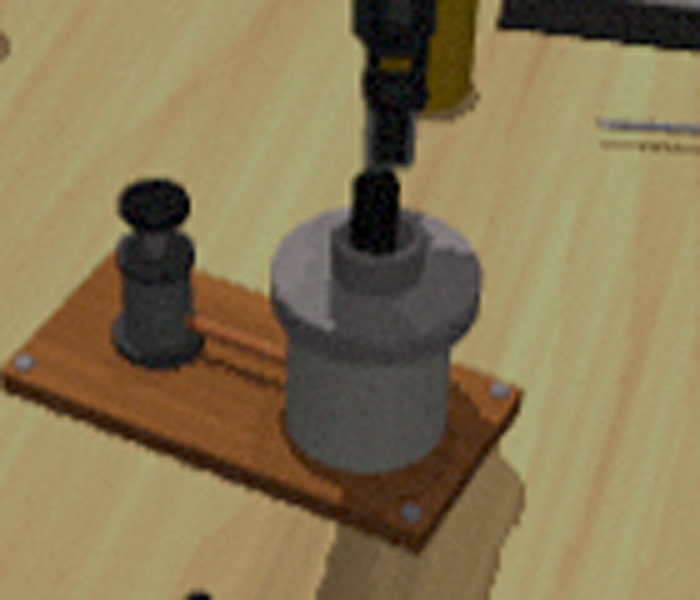

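The picture shows both lids level on the pot with the knob at (345,190). Heights are knob 162, collar 131 and top plate 109, which match the seated values. Now I'll descend around the collar and close.

Emit:
servo_tool:
  plan:
    - [0.002, 0, -0.1, 0, 0, 0, 1]
    - [0, 0, -0.1, 0, 0, 0, 1]
    - [0, 0, -0.06, 0, 0, 0, 1]
    - [0, 0, -0.011, 0, 0, 0, 1]
    - [0, 0, 0, 0, 0, 0, 1]
    - [0, 0, 0, 0, 0, 0, 0.65]
    - [0, 0, 0, 0, 0, 0, 0.6]
    - [0, 0, 0, 0, 0, 0, 0.55]
    - [0, 0, 0, 0, 0, 0, 0.55]

```text
clock: 13.2
position: [533.0, -127.0, 111.3]
ee_rot: [-0.152, 0.988, -0.0, 0.0]
contact_force: [-0.1, -0.0, -0.1]
gripper_width: 47.2
grasp_force: 0.1
```

Emit:
servo_tool:
  plan:
    - [0, 0, 0, 0, 0, 0, 0.52]
    - [0, 0, 0, 0, 0, 0, 0.5]
    - [0, 0, 0, 0, 0, 0, 0.3]
    - [0, 0, 0, 0, 0, 0, 0]
    - [0, 0, 0, 0, 0, 0, 0]
    - [0, 0, 0, 0, 0, 0, 0]

```text
clock: 13.95
position: [533.2, -127.2, 111.9]
ee_rot: [-0.152, 0.988, -0.0, 0.0]
contact_force: [-1.0, -1.1, 4.9]
gripper_width: 42.1
grasp_force: 59.9
```

Emit:
servo_tool:
  plan:
    - [0, 0, 0.01, 0, 0, 0, 0]
    - [0, 0, 0.02, 0, 0, 0, 0]
    - [0, 0, 0.03, 0, 0, 0, 0]
    - [0, 0, 0.04, 0, 0, 0, 0]
    - [0, 0, 0.04, 0, 0, 0, 0]
    - [0, 0, 0.04, 0, 0, 0, 0]
    - [0, 0, 0.04, 0, 0, 0, 0]
    - [0, 0, 0.04, 0, 0, 0, 0]
    - [0, 0, 0.04, 0, 0, 0, 0]
    - [0, 0, 0.04, 0, 0, 0, 0]
    - [0, 0, 0.03, 0, 0, 0, 0]
    - [0, 0, 0.02, 0, 0, 0, 0]
    - [0, 0, 0, 0, 0, 0, 0]
    - [0, 0, 0, 0, 0, 0, 0]
    - [0, 0, 0, 0, 0, 0, 0]

```text
clock: 15.82
position: [532.6, -126.9, 227.5]
ee_rot: [-0.152, 0.988, 0.0, -0.001]
contact_force: [1.0, -0.7, -2.7]
gripper_width: 41.8
grasp_force: 60.9
```

```bash
python3 v.py e.png -7 3; python3 - <<'E'
from h import *
np.set_printoptions(suppress=True,precision=1)
d=get("side");W=cloud(d);save(d,"f.png",(250,110,410,270),3.7)
m=(np.hypot(W[...,0]-533,W[...,1]+127)<60)
for a,b in((104,108),(145,170),(185,200)):
    P=W[m&(W[...,2]>a)&(W[...,2]<b)]; print(a,len(P),P.min(0) if len(P) else '',P.max(0) if len(P) else '')
E
```

```text
[ 532.6 -126.9  227.5] [ 1.  -0.7 -2.7] [-0. -0.  0.] [-0.2  1.   0.  -0. ] 41.84228530410867
277 111
side 624 [ 484.2 -176.3  220.6] [583.  -73.  229.4] plane [  3.8 -16.2 226.1]
top 442 [ 480.7 -169.   220.5] [508.9 -83.5 230.5] plane [ -6.6   5.  225.1]
104 477 [ 493.  -166.2  104. ] [577.6 -81.2 108. ]
145 104 [ 525.  -134.9  145.1] [ 546.9 -112.7  166.2]
185 0
```

View pics/f.png

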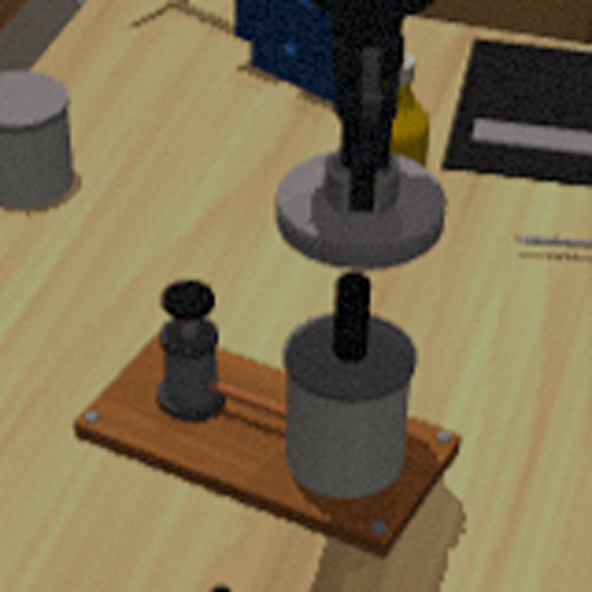

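The picture shows the outer lid held level at about (347,167), with its lower edge at z ≈ 207. The inner lid is seated on the pot, its flange top at about 105 and its knob top at (345,186), about 162 high. Everything else is untouched, so I'm handing in.

```bash
python3 -c "
from bench import arm
print(arm.job_done())"
```

```text
the job is handed in; nothing more can be done
None
```

Job handed in at about 16 s on the robot's clock: the pump was pressed to its stop, the pair was seated on the pot, and the outer lid is held level about 45 mm above the knob, with the inner lid still seated in place.

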